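# Drive a seized hinge pin out with a drift punch and take the freed link off

## Task

Take the drift punch from its wooden rest and, from the open end of the bore (the side away from the pin's head), push the seized hinge pin steadily out of the bracket until it comes up solid against its stop, feeling for it and never forcing it. Lay the punch back on its rest, then lift the freed link out of the bracket and set it in the empty parts bin. Work the pin only with the punch, and leave everything else on the bench where it is.

Things in the scene. Friction and masses are not known exactly. Their poses are not given: they have to be found in the camera images.
- bore_mouth (a point): open end of the bore in the hinge bracket, where the punch goes in: centre of the mouth, 50 mm above the bench. Bracket axes: +y runs along the bore in the driving direction, towards the pin's head; z up. From here along +y: near cheek 0 to 16 mm, slot with the link 16 to 32, far cheek 32 to 56. Bore diameter 12 mm with a 3 mm countersink; the link's hole is 14 mm
- bracket_foot (a point): the bracket, fixed: centre of its underside, axes as at the mouth, which lies at y = -24 mm, z = 50 mm from here. Base plate 110 x 110 x 14 mm; on it two aluminium cheeks 44 mm wide (x), 16 and 24 mm thick (y), tops 66 mm above the bench, with a 16 mm slot between them
- far_face (a point): centre of the bore on the far cheek's outer face, 56 mm along +y from the mouth. A brass bush, 17 mm in diameter, stands 2 to 22 mm out of it, pressed in to a different depth each time, and it carries both the pin and the pin's hidden stop. The pin's low round head (14 mm wide, 3 mm high) shows at the bush
- pin (a joint): travel (m) of the steel pin, 10 mm in diameter: starts at 0 to 0.001, grows as it is driven, 0.032 at its solid stop. Its near end starts hidden 3 to 24 mm past the mouth; at the stop it is 35 to 55 mm past it (as the bush sits) and clear of the link. Moves at about 11 N plus 0.6 N per 10 mm/s; stays where it is left, cannot fall out. Over 25 N damages it
- link_centre (a point): hinge link, locked in the slot by the pin, else loose: upright dark steel blade 36 mm wide (x), 14 mm thick (y, along the bore), 84 mm high with rounded top (z up), 200 g. The point is its centre, 42 mm over its foot and, in the bracket, 66 mm above the bench, level with the cheek tops: the upper 42 mm stand free. It must rise 42 mm to leave the slot
- punch_centre (a point): drift punch, steel, 300 g: square handle 90 mm long, 20 x 20 mm, with a round nose of 7 mm diameter and 72 mm length at one end. The point is the middle of the handle, on the axis; +x points to the nose, whose flat tip is 117 mm from the point
- rest_seat (a point): wooden rest of the punch, fixed, 110 x 52 mm: two notched blocks 36 mm either side of the middle, each 14 mm long, notch 26 mm wide, lips to 33 mm above the bench. The point is where the middle of the handle lies in the rest, 35 mm above the bench; +x is where the nose points. Between the blocks 58 mm of handle are free for the fingers, over an 8 mm base
- bin_in (a point): the parts bin, fixed, open-topped and empty, 180 (x) x 140 (y) x 60 mm outside, 4 mm walls; the point is the centre of its inner floor
- screwdriver: a bystander, lying on the bench beyond the bracket
- wrench: a bystander, lying on the bench between robot and bracket
- collar_c (a point): a bystander: brass collar 32 mm across, 14 mm high, beyond the bracket; its centre
- jar: a bystander: white jar 70 mm high, beyond the bracket; underside
- spool: a bystander: grey spool 42 mm high, beyond the bracket; underside
- spare_pin_center (a point): a bystander: spare pin of 10 mm diameter, 60 mm long, lying between robot and bracket; its centre
- cup: a bystander: grey cup 80 mm high, beyond the bracket; underside
Mind the look-alikes: they are no part of the job. What is shaped like the part that bears link_centre but blue is not meant.

How it is judged:
On the way, in this order (a step that is already met when the one before it is completed fails the run):
1. the pin is driven against its stop (value of joint pin above 0.0305 m), for 0.1 s.
2. the punch lies on its rest again, let go (distance between punch_centre and rest_seat below 0.02 m and contact force between punch and the fingers below 0.1 N and linear speed of punch below 0.02 m/s), for 0.1 s.
3. the link is in the bin (x of link_centre in the frame of bin_in between -0.086 and 0.086 m and y of link_centre in the frame of bin_in between -0.066 and 0.066 m and z of link_centre in the frame of bin_in below 0.06 m), for 0.1 s.
At the end, for the whole second after the job is handed in: The pin stands at its stop (within 1.5 mm), the punch lies on its rest (middle of the handle within 20 mm of the seat), and the link is at rest inside the bin, its centre between the walls and less than 60 mm above the bin's floor (all of step 3 and value of joint pin above 0.0305 m and distance between punch_centre and rest_seat below 0.02 m and linear speed of each of link, punch below 0.03 m/s); the robot touches nothing.
It fails at once if the pin is pushed with more than 25 N (contact force between pin and anything else above 25 N).
It fails at once if the fingers or the robot's arm work the pin directly (contact force between pin and the fingers above 1 N or contact force between pin and the arm above 1 N).
It fails at once if a bystander is moved by more than 20 mm (distance of any of screwdriver, wrench, collar_c, jar, spool, spare_pin_center, cup from where it was at the start of the episode above 0.02 m).
It also fails if it takes over 72 s, if anything falls off the work surface, if the arm or the gripper's body presses on something with over 40 N, if the wrist force passes 120 N, or if a joint passes its speed limit or range.

## Robot

A 7-joint arm with a two-finger parallel gripper is mounted at the origin on the work surface. World frame = base frame: x ahead of the robot, y to its left, z up, the work surface at z = 0. Lengths are in m, angles in rad, forces in N, time in s.
With the tool pointing down it reaches from about 0.4 to 0.85 m from the base axis. Payload 10.4 kg.
Tool frame: the origin (TCP) lies at the very end of the fingers, on their centre line; the grasp point (between the pads) lies 19 mm behind it; z points along the fingers, y is the direction in which the jaws open and shut (so a half turn about z gives the same grasp; the last joint's range is limited). The gripper opens to 87 mm and grips with 3 to 60 N. Pads are 19 mm wide; open, the fingers measure 117 mm over their backs; the gripper's body (75 mm by 190 mm) begins 51 mm behind the grasp point.
Start: joints at [-1.301, 0.332, -0.065, 1.46, 0.022, 1.35, -0.088], TCP at [0.18, 0.598, 0.223] pointing down, gripper open.
Joint ranges: [-2.6, 2.6], [-0.5, 2.12], [-1.47, 1.34], [0.16, 2.42], [-1.27, 4.41], [0.06, 2.06], [-2.6, 2.6]. Speed limits (rad/s): [2.22, 2.22, 2.79, 2.79, 3.14, 3.14, 3.14].

## Interface

Orientations are given as a unit quaternion [x, y, z, w].
In Python, from bench import read_state, imaging, r gives the robot as it stands. The module is installed in compiled form; this text tells all that it offers.
- The arm moves only by the tool move_arm, never from a script. Its argument "series" is a list of rows, each a list of 4 numbers: the shift along the tool's x, y, z in m, then the turn about the tool's z in rad. In form: [[x, y, z, roll], ...]. A call has 1 to 20 rows; each row is the pose to reach, as a shift and turn from the pose commanded when the call began, along the tool's axes at that moment; what a row does not reach only later rows make up. A row lasts 1/10 s, in which the tool goes at most 50 mm and 8.59 degrees, less where a joint would pass 70% of its speed; a pose out of reach is approached as far as the arm can. A call with a gripper value outside its range is refused whole. "claw" is the gripper's target within -1 to 1 (fully open at 1, half-way at 0, shut at -1), set as the call begins (left out, the last holds). The fingers move at their own pace and stop on an object; "newtons" is the grip in N (left out, the last holds). Time passes only in rows, so rows that repeat a pose let the fingers close. It gives the time, the measured TCP pose, the force and the opening at its end, in the units of the state.
- read_state(): the state, without advancing time (a new reading comes with each control period).
- imaging.camera(name): name is "scene" or "top" or "wrist"; returns (picture, depth): 420x560x3 uint8, red, green, blue; 420x560 float32, m along the optical axis (not along the pixel's ray), 0 where there is no reading.
- imaging.get_calibration(name): a dict with "camera_matrix" (3x3 intrinsics, pixels), "R" (3x3) and "t" (3): a world point X has camera coordinates R X + t. Camera axes: x right, y down, z forward; pixel columns grow to the right and rows downward; lengths in m; the calibration is good to about 2 mm. A picture is of the moment at which its call begins: read the wrist's pose just before it. get_calibration takes no time and is no camera call; for the wrist camera it gives the pose at the moment of the call.
- r.close_job(): hands the job in, once; it reports no verdict.
The state is a dict: "time": time; "joint_positions": joint angles; "joint_vel": joint speeds; "joint_torque": joint torques, N m; "ee_pos": TCP position; "eef_rot": TCP orientation; "ft_force": force on the tool from outside, world axes, zero at the start; "torque": the same for the moment, N m; "width": finger opening in m.
Only numpy, scipy, OpenCV 4.12 (cv2) and the standard library are available. Lean on these libraries where they do the work, as an engineer would, in place of code of your own. Each camera call takes 0.05 s, during which the arm holds its last target.

## Working session

There is one attempt and no reset: what is moved stays moved. The work goes in short steps, Python scripts to look and compute and a tool call to move; the robot and the scene stay as the last step left them, time stands still between calls to the robot, and variables do not carry over. Pictures are saved under pics/ and viewed, and the job is handed in when it is done.

Besides the shell and the picture viewer there is one more tool, called after "Call:" as name([rows], argument=value, ...), one row to a line, values as JSON. move_arm: Moves the arm, as the interface text tells. Its arguments: {"type":"object","properties":{"series":{"type":"array","items":{"type":"array","items":{"type":"number"}}},"claw":{"type":"number"},"newtons":{"type":"number"}},"required":["series"]}

```bash
mkdir -p pics
python3 - <<'E'
from bench import read_state, imaging, r
import cv2,numpy as np
print(read_state())
for n in ["scene","top"]:
    p,d=imaging.camera(n); c=imaging.get_calibration(n)
    cv2.imwrite(f"pics/{n}0.png",p[:,:,::-1]); np.savez(f"{n}0.npz",p=p,d=d,K=c["camera_matrix"],R=c["R"],t=c["t"])
    print(n,c, -np.array(c["R"]).T@np.array(c["t"]))
E
```

```text
{'time': 0.0, 'joint_positions': array([-1.30060329,  0.33286475, -0.06471477,  1.46097865,  0.02156933,
        1.34992725, -0.08850886]), 'joint_vel': array([ 0.00153887, -0.00123083, -0.00161686,  0.00023935,  0.00062961,
        0.00045491, -0.00058826]), 'joint_torque': array([-5.92360830e-04, -6.23257613e+01,  2.42740178e-02, -3.89897525e+01,
       -6.13807468e-02,  3.96725116e-02,  1.41967926e-04]), 'ee_pos': array([0.18026118, 0.59800579, 0.22174061]), 'eef_rot': array([ 1.45864155e-01,  9.89304351e-01, -7.36491358e-04, -8.98680204e-05]), 'ft_force': array([-2.78864879e-01, -2.17259931e-05, -6.69459668e-01]), 'torque': array([ 0.02631603, -0.01512144, -0.0362568 ]), 'width': 0.08677164883516292}
scene {'camera_matrix': array([[445.81866506,   0.        , 282.77307123],
       [  0.        , 445.81866506, 207.12685097],
       [  0.        ,   0.        ,   1.        ]]), 'R': array([[-0.70373307,  0.71037768,  0.01110462],
       [ 0.56087709,  0.56508906, -0.60505474],
       [-0.43609249, -0.4195687 , -0.79610643]]), 't': array([ 0.39907048, -0.27889979,  1.3157626 ])} [1.01106178 0.42616527 0.8743059 ]
top {'camera_matrix': array([[479.56662338,   0.        , 275.66873504],
       [  0.        , 479.56662338, 212.04544328],
       [  0.        ,   0.        ,   1.        ]]), 'R': array([[ 0.00284291, -0.9999491 , -0.00968044],
       [-0.98745003, -0.0012785 , -0.15792658],
       [ 0.15790616,  0.01000792, -0.98740341]]), 't': array([0.00967985, 0.60114203, 1.28029185])} [ 0.39140423 -0.00236514  1.35919454]
```

View pics/scene0.png

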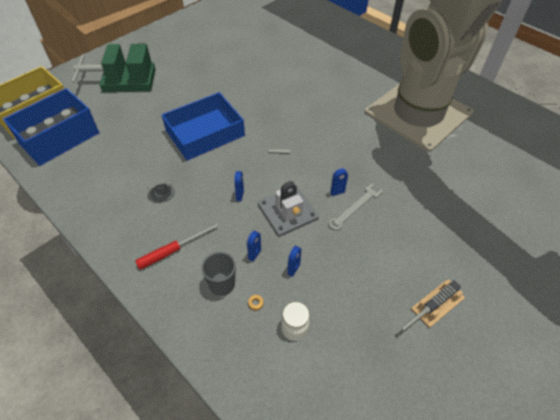

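View pics/top0.png

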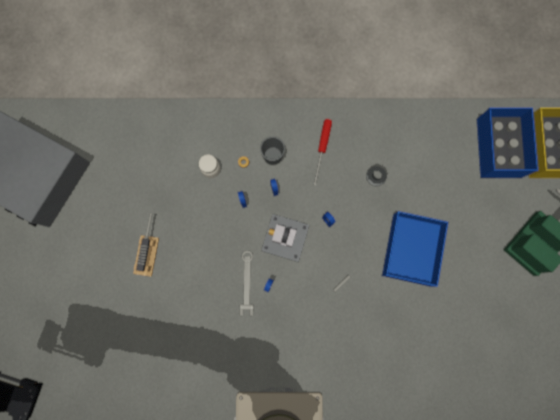

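```bash
cat > h.py <<'E'
import numpy as np,cv2
def load(n):
    z=np.load(n+".npz"); return z
def world(z,u,v,d=None):
    d=z["d"][int(round(v)),int(round(u))] if d is None else d
    c=np.linalg.inv(z["K"])@np.array([u,v,1.])*d
    return z["R"].T@(c-z["t"])
def onplane(z,u,v,h):
    ray=z["R"].T@np.linalg.inv(z["K"])@np.array([u,v,1.]); o=-z["R"].T@z["t"]
    return o+ray*(h-o[2])/ray[2]
def proj(z,X):
    X=np.atleast_2d(X); c=X@z["R"].T+z["t"]; q=c@z["K"].T; return q[:,:2]/q[:,2:]
def cloud(z):
    d=z["d"].astype(float); v,u=np.mgrid[:d.shape[0],:d.shape[1]]
    c=np.stack([u*d,v*d,d],-1)@np.linalg.inv(z["K"]).T
    return (c-z["t"])@z["R"]
E
python3 - <<'E'
from h import *
for n,(u,v) in {"top0":(285,238),"scene0":(288,208)}.items():
    z=load(n); p=z["p"][v-45:v+45,u-60:u+60,::-1]
    cv2.imwrite(f"pics/{n}_br.png",cv2.resize(p,None,fx=6,fy=6,interpolation=cv2.INTER_CUBIC))
z=load("top0"); p=z["p"][205:285,100:200,::-1]
cv2.imwrite("pics/top0_rest.png",cv2.resize(p,None,fx=7,fy=7,interpolation=cv2.INTER_CUBIC))
W=cloud(z)
for nm,uv in dict(brk=(285,238),link=(288,235),bin=(415,248),rest=(146,255),cup=(273,151),jar=(208,165),spool=(377,175),wr1=(248,257),wr2=(246,310),spare=(342,283),b1=(270,283),b2=(329,218),b3=(275,187),b4=(243,199),tip=(153,214),sd=(318,184)).items():
    print(nm,np.round(W[uv[1],uv[0]],3))
E
```

```text
brk [ 0.523 -0.014  0.103]
link [ 0.536 -0.023  0.056]
bin [ 0.506 -0.383 -0.   ]
rest [0.483 0.37  0.033]
cup [0.789 0.02  0.004]
jar [0.73  0.199 0.068]
spool [ 0.717 -0.281  0.004]
wr1 [0.479 0.089 0.006]
wr2 [0.333 0.093 0.002]
spare [ 0.408 -0.174  0.006]
b1 [0.406 0.025 0.083]
b2 [ 0.579 -0.133  0.084]
b3 [0.666 0.013 0.077]
b4 [0.632 0.099 0.079]
tip [0.602 0.364 0.002]
sd [ 0.692 -0.111 -0.003]
```

Run:
```python
from h import *
a=cv2.imread("pics/top0_br.png");b=cv2.imread("pics/top0_rest.png")
b=cv2.resize(b,(700,560))
print(a.shape,b.shape)
```

```text
(540, 720, 3) (560, 700, 3)
```

View pics/top0_br.png

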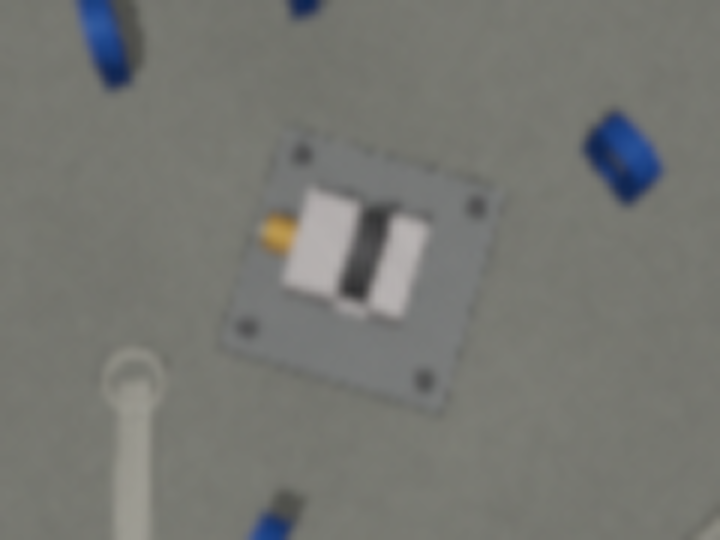

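View pics/scene0_br.png

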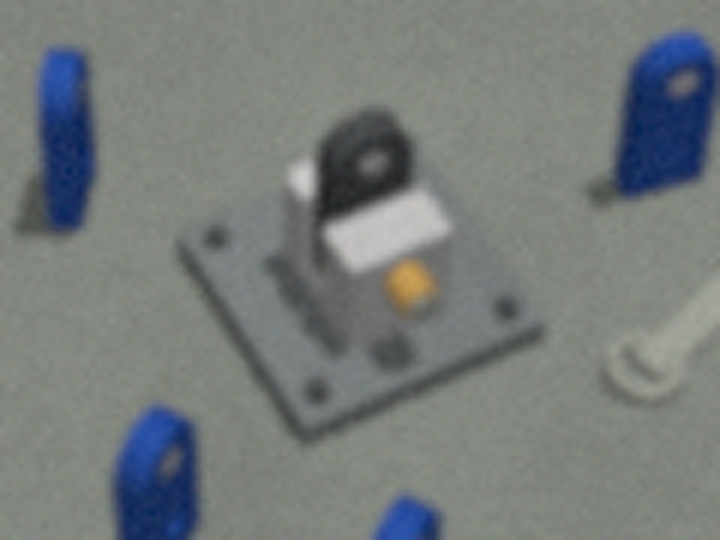

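View pics/top0_rest.png

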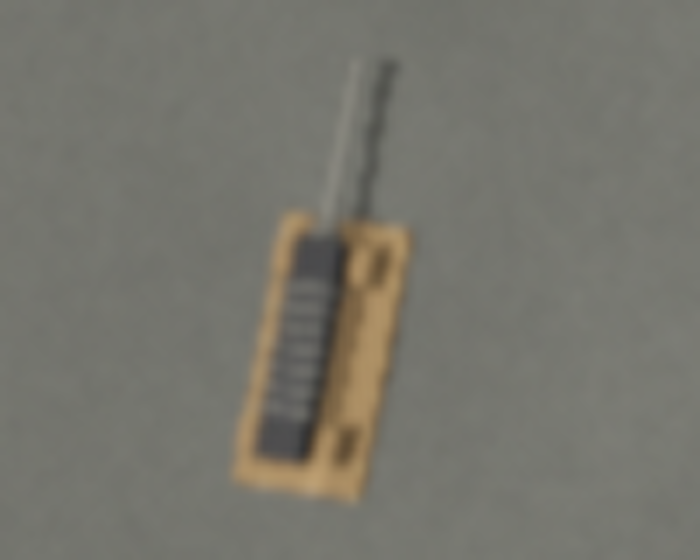

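Run:
```python
from h import *
z=load("top0")
c=onplane(z,143.1,254.7,.045); t=onplane(z,150.9,213.9,.038)
print(c,t,t-c,np.linalg.norm((t-c)[:2]),np.degrees(np.arctan2(*(t-c)[1::-1])))
s=load("scene0"); print(proj(s,[c,t]))
W=cloud(z)
# link top, cheeks
def cen(m): 
    P=W[m]; return P.mean(0),len(P)
roi=np.zeros(z["d"].shape,bool); roi[215:265,255:315]=1
for lo,hi in [(.058,.074),(.098,.115),(.006,.022)]:
    m=roi&(W[...,2]>lo)&(W[...,2]<hi); P=W[m]
    r=cv2.minAreaRect((P[:,:2]*1000).astype(np.float32)); print(lo,len(P),P.mean(0),r)
roi[:]=0; roi[200:300,370:460]=1
m=roi&(W[...,2]>.05)&(W[...,2]<.07); P=W[m]; print(len(P),cv2.minAreaRect((P[:,:2]*1000).astype(np.float32)))
for n in["top0","scene0"]:
  q=load(n);roi=np.s_[140:300,200:460] if n=="top0" else np.s_[80:330,100:360]
# height offset table
print(np.median(W[60:380,100:420][...,2][(abs(W[60:380,100:420][...,2])<.02)]))
```

```text
[0.48257992 0.3743698  0.045     ] [0.59698852 0.35982142 0.038     ] [ 0.11440861 -0.01454837 -0.007     ] 0.11532989463696504 -7.246924893503713
[[442.01570272 293.16840937]
 [402.6073058  327.62174194]]
0.058 252 [ 0.53473715 -0.00912405  0.06533117] ((535.6947021484375, -7.362392425537109), (63.52670669555664, 44.52201461791992), 73.63091278076172)
0.098 63 [ 0.53339146 -0.01502649  0.10434232] ((534.2596435546875, -15.246526718139648), (13.746914863586426, 30.973331451416016), 74.7107162475586)
0.006 1124 [ 0.5306671  -0.01687729  0.0132983 ] ((531.1248168945312, -15.109451293945312), (137.40573120117188, 161.4570770263672), 1.8298251628875732)
474 ((500.9566650390625, -371.9671936035156), (141.2635498046875, 181.73580932617188), 77.58401489257812)
-0.0007304067123923195
```

Call:
move_arm([
  [-0.355,-0.127,0.02,1.0],
  [-0.355,-0.127,0.02,1.0],
  [-0.355,-0.127,0.02,1.0],
  [-0.355,-0.127,0.02,1.0],
  [-0.355,-0.127,0.02,1.0],
  [-0.355,-0.127,0.02,1.0],
  [-0.355,-0.127,0.02,1.0],
  [-0.355,-0.127,0.02,2.0],
  [-0.355,-0.127,0.02,2.0],
  [-0.355,-0.127,0.02,2.0],
  [-0.355,-0.127,0.02,2.0],
  [-0.355,-0.127,0.02,2.0],
  [-0.355,-0.127,0.02,2.0],
  [-0.355,-0.127,0.02,2.974],
  [-0.355,-0.127,0.02,2.974],
  [-0.355,-0.127,0.02,2.974],
  [-0.355,-0.127,0.02,2.974],
  [-0.355,-0.127,0.02,2.974],
  [-0.355,-0.127,0.02,2.974],
  [-0.355,-0.127,0.02,2.974],
], claw=1)

```text
time: 2.1
ee_pos: [0.4834, 0.3743, 0.2021]
eef_rot: [0.999, -0.054, -0.0, 0.0]
ft_force: [0.5, -1.0, -0.3]
width: 0.0874
```

```bash
cat >> h.py <<'E'
def grab(n,tag):
    from bench import read_state, imaging
    s=read_state(); c=imaging.get_calibration(n); p,d=imaging.camera(n)
    cv2.imwrite(f"pics/{tag}.png",p[:,:,::-1]); np.savez(tag+".npz",p=p,d=d,K=c["camera_matrix"],R=c["R"],t=c["t"],ee=s["ee_pos"],q=s["eef_rot"])
    x,y,_,_=s["eef_rot"]; print("ee",np.round(s["ee_pos"],4),"psi",np.degrees(np.arctan2(2*x*y,x*x-y*y)),"j",np.round(s["joint_positions"],2),"cam",np.round(-c["R"].T@c["t"],3),"z",np.round(c["R"][2],3))
    return load(tag)
def toolmove(s,target,psi):
    R=__import__("scipy.spatial.transform",fromlist=["Rotation"]).Rotation.from_quat(s["eef_rot"]).as_matrix()
    d=R.T@(np.array(target)-s["ee_pos"]); p0=np.arctan2(R[1,0],R[0,0]); dr=-(np.radians(psi)-p0); dr=(dr+np.pi)%(2*np.pi)-np.pi
    return np.round(d,4),round(dr,4)
E
python3 - <<'E'
from h import *
grab("wrist","w1")
E
```

```text
ee [0.4834 0.3743 0.2021] psi -6.147805898306458 j [-1.16  0.34  0.54  1.55 -0.18  1.3  -2.28] cam [0.555 0.366 0.364] z [-0.263  0.028 -0.964]
```

View pics/w1.png

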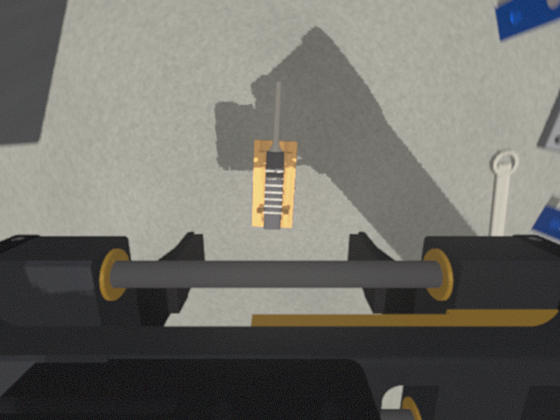

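Run:
```python
from h import *
z=load("w1"); W=cloud(z); p=z["p"]
g=p.astype(int); roi=np.zeros(p.shape[:2],bool); roi[75:235,245:305]=1
h=W[...,2]
cv2.imwrite("pics/w1c.png",cv2.resize(p[70:240,235:315,::-1],None,fx=3.5,fy=3.5,interpolation=cv2.INTER_CUBIC))
m=roi&(h>.039)&(h<.05)&(np.arange(420)[:,None]>145); P=W[m]; print(len(P),P.mean(0),cv2.minAreaRect((P[:,:2]*1000).astype(np.float32)))
m=roi&(h>.025)&(h<.045)&(np.arange(420)[:,None]<140); P=W[m]; print(len(P),P.mean(0),cv2.minAreaRect((P[:,:2]*1000).astype(np.float32)))
m=roi&(h>.003)&(h<.038)&(np.arange(420)[:,None]>140); P=W[m]; print(len(P),P.mean(0),cv2.minAreaRect((P[:,:2]*1000).astype(np.float32)))
t=onplane(z,278,82,.0365); b=onplane(z,272,228,.045); print(t,b)
```

```text
1423 [0.48538854 0.37642764 0.04447834] ((484.81732177734375, 376.52752685546875), (20.52937126159668, 96.38324737548828), 81.83364868164062)
377 [0.56904329 0.36398262 0.03719975] ((568.5640869140625, 364.05853271484375), (6.951681613922119, 58.7366943359375), 81.43673706054688)
2171 [0.48818798 0.37616927 0.01251888] ((482.7861633300781, 376.9520568847656), (52.08738327026367, 110.95285034179688), 81.5096435546875)
[0.59734699 0.3588076  0.0365    ] [0.43981398 0.38263453 0.045     ]
```

View pics/w1c.png

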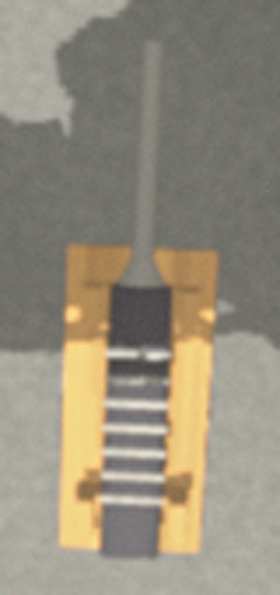

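Run:
```python
from h import *
from bench import read_state
print(toolmove(read_state(),[.482,.3764,.017],-8.4))
```

```text
(array([-0.0015, -0.0021,  0.1851]), np.float64(0.0298))
```

Call:
move_arm([
  [-0.0015,-0.002,0.05,0.025],
  [-0.0015,-0.002,0.1,0.025],
  [-0.0015,-0.002,0.12,0.025],
  [-0.0015,-0.002,0.12,0.025],
  [-0.0015,-0.002,0.12,0.025],
])

```text
time: 2.65
ee_pos: [0.4827, 0.3766, 0.0833]
eef_rot: [0.998, -0.062, 0.0, -0.0]
ft_force: [-0.2, -0.2, 0.6]
width: 0.0868
```

Run:
```python
from h import *
from bench import read_state
print(read_state()["ee_pos"],toolmove(read_state(),[.482,.3764,.017],-8.4))
```

```text
[0.48267601 0.37663056 0.08326119] (array([-0.0007,  0.0003,  0.0663]), np.float64(0.0219))
```

Call:
move_arm([
  [-0.0007,0.0,0.03,0.022],
  [-0.0007,0.0,0.055,0.022],
  [-0.0007,0.0,0.066,0.022],
  [-0.0007,0.0,0.066,0.022],
  [-0.0007,0.0,0.066,0.022],
])

```text
time: 3.15
ee_pos: [0.4826, 0.3773, 0.0183]
eef_rot: [0.997, -0.074, 0.001, -0.001]
ft_force: [0.4, -0.5, 1.0]
width: 0.087
```

Call:
move_arm([
  [0,0,0,0],
  [0,0,0,0],
  [0,0,0,0],
  [0,0,0,0],
  [0,0,0,0],
  [0,0,0,0],
  [0,0,0,0],
  [0,0,0,0],
], claw=-1, newtons=50)

```text
time: 3.95
ee_pos: [0.4816, 0.3766, 0.0165]
eef_rot: [0.997, -0.074, -0.0, 0.0]
ft_force: [-0.2, -0.6, -0.2]
width: 0.0309
```

Call:
move_arm([
  [0,0,0,0],
  [0,0,0,0],
  [0,0,0,0],
  [0,0,0,0],
  [0,0,0,0],
])

```text
time: 4.45
ee_pos: [0.4816, 0.3767, 0.0166]
eef_rot: [0.997, -0.074, 0.0, -0.0]
ft_force: [0.2, 0.9, -0.5]
width: 0.0195
```

Run:
```python
from h import *
from bench import read_state
s=read_state(); print(s)
print(toolmove(s,[.482,.3764,.017],-8.4))
```

```text
{'time': 4.45, 'joint_positions': array([-1.11489408,  0.53130032,  0.48010711,  1.72383723, -0.29037589,
        0.95738209, -2.2415424 ]), 'joint_vel': array([-0.00084645, -0.00102155, -0.00142381,  0.00064052,  0.0017288 ,
       -0.00095886,  0.00100579]), 'joint_torque': array([ 1.48752714e-01, -6.23197889e+01,  1.06954882e+01, -3.13074982e+01,
        1.13309801e-01,  6.01512054e-02,  5.35962594e-03]), 'ee_pos': array([0.48163905, 0.37668268, 0.01655079]), 'eef_rot': array([ 9.97257394e-01, -7.40113588e-02,  1.88804343e-05, -9.19417336e-05]), 'ft_force': array([ 0.16055993,  0.92748742, -0.51357952]), 'torque': array([0.03375502, 0.15640393, 0.00096212]), 'width': 0.019522312866406065}
(array([ 0.0004,  0.0002, -0.0004]), np.float64(-0.0016))
```

Call:
move_arm([
  [0,0,-0.02,0],
  [0,0,-0.05,0],
  [0,0,-0.1,0],
  [0,0,-0.15,0],
  [0.01,0.04,-0.19,0],
  [0.02,0.09,-0.19,-0.14],
  [0.03,0.14,-0.19,-0.28],
  [0.04,0.19,-0.19,-0.42],
  [0.05,0.24,-0.19,-0.56],
  [0.06,0.29,-0.19,-0.7],
  [0.07,0.34,-0.19,-0.84],
  [0.08,0.39,-0.19,-0.98],
  [0.087,0.44,-0.19,-1.12],
  [0.087,0.49,-0.19,-1.26],
  [0.087,0.53,-0.19,-1.4],
  [0.087,0.55,-0.19,-1.44],
  [0.087,0.55,-0.19,-1.44],
  [0.087,0.55,-0.19,-1.44],
  [0.087,0.55,-0.19,-1.44],
])

```text
time: 6.35
ee_pos: [0.4865, -0.1791, 0.2062]
eef_rot: [0.799, 0.602, -0.0, -0.0]
ft_force: [-0.4, 0.6, -3.2]
width: 0.02
```

Run:
```python
from h import *
z=grab("wrist","w2")
```

```text
ee [ 0.4865 -0.1791  0.2062] psi 74.00877020794645 j [-0.52  0.12  0.86  1.8  -0.1   1.27  0.08] cam [ 0.506 -0.111  0.368] z [-0.073 -0.252 -0.965]
```

View pics/w2.png

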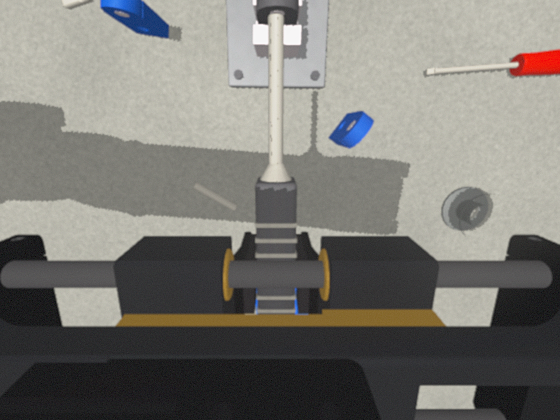

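```bash
cat > an.py <<'E'
from h import *
import sys
def punch(z):
    # tool frame: psi from q
    W=cloud(z); x,y=z["q"][:2]; psi=np.arctan2(2*x*y,x*x-y*y)
    ex=np.array([np.cos(psi),np.sin(psi)]); ey=np.array([-ex[1],ex[0]])
    D=W[...,:2]-z["ee"][:2]; a=D@ex; b=D@ey; h=W[...,2]-z["ee"][2]
    m=(abs(b)<.006)&(a>.055)&(a<.125)&(h>.005)&(h<.035)&(z["d"]>0)
    A=a[m];B=b[m];H=h[m]
    print("nose n",m.sum(),"a",A.min(),np.percentile(A,99),A.max())
    for lo in np.arange(.055,.12,.01):
        k=(A>lo)&(A<lo+.01)
        if k.sum()>5: print(round(lo+.005,3),"b mid",round((np.percentile(B[k],3)+np.percentile(B[k],97))/2*1000,2),"top h",round(np.percentile(H[k],95)*1000,2))
    return W,a,b,h
if __name__=="__main__":
    z=load(sys.argv[1]); W,a,b,h=punch(z)
    m=(abs(b)<.008)&(a>-.02)&(a<.045)&(h>.02)&(h<.04); print("handle top",np.median(h[m]))
    Z=W[...,2]
    for lo,hi in [(.06,.071),(.009,.019)]:
        m=(Z>lo)&(Z<hi)&(a>.05)&(abs(b)<.09)&(z["d"]>0)
        P=W[m]; print(lo,len(P),np.median(P[:,2]),"a",a[m].min(),a[m].max(),"b",b[m].min(),b[m].max(),cv2.minAreaRect((P[:,:2]*1000).astype(np.float32)))
E
python3 an.py w2
```

```text
nose n 2180 a 0.0551072414835449 0.1162113252954457 0.1170940265999574
0.06 b mid 0.31 top h 22.28
0.07 b mid 0.55 top h 22.11
0.08 b mid 0.53 top h 22.36
0.09 b mid 0.53 top h 22.3
0.1 b mid 0.51 top h 22.32
0.11 b mid 0.25 top h 22.19
0.12 b mid 0.3 top h 22.38
handle top 0.028094904598548673
0.06 865 0.06563079299821872 a 0.05049433764328217 0.18109644490889698 b -0.08475757708623477 0.0217135184786279 ((555.9501342773438, -68.50701141357422), (56.736228942871094, 158.51837158203125), 27.868011474609375)
0.009 5715 0.01369077750580504 a 0.05068647225724012 0.19997648778906493 b -0.08479599627531534 0.05488615313535578 ((535.4807739257812, -62.752220153808594), (149.10118103027344, 139.73655700683594), 73.90977478027344)
```

Call:
move_arm([
  [0.03,-0.02,0,0],
  [0.06,-0.04,0,0],
  [0.09,-0.06,0,0],
  [0.09,-0.06,0,0],
  [0.09,-0.06,0,0],
  [0.09,-0.06,0,0],
])

```text
time: 7.0
ee_pos: [0.4538, -0.0772, 0.2066]
eef_rot: [0.799, 0.602, 0.0, 0.0]
ft_force: [-0.7, 0.3, -2.3]
width: 0.0194
```

```bash
python3 - <<'E'
from h import *
z=grab("wrist","w3")
E
python3 an.py w3
```

```text
ee [ 0.4538 -0.0772  0.2066] psi 74.02480687637457 j [-0.69 -0.08  0.74  1.93  0.05  1.27 -0.25] cam [ 0.473 -0.009  0.368] z [-0.072 -0.253 -0.965]
nose n 2182 a 0.05510266233747259 0.11621184842326789 0.1168990134283547
0.06 b mid 0.33 top h 22.14
0.07 b mid 0.57 top h 22.21
0.08 b mid 0.56 top h 22.16
0.09 b mid 0.56 top h 22.1
0.1 b mid 0.54 top h 22.4
0.11 b mid 0.29 top h 22.41
0.12 b mid 0.33 top h 21.97
handle top 0.02812506478161718
0.06 1937 0.0656279289070829 a 0.05527139209917142 0.11153776459200994 b -0.08241007079596306 0.07592222746293556 ((479.99310302734375, 2.8253326416015625), (56.107967376708984, 158.0146942138672), 73.3574447631836)
0.009 2660 0.013686425077750981 a 0.050212317072205616 0.18091318084986782 b -0.0899231168297401 0.06352761072465923 ((507.71875, 15.928291320800781), (113.68341827392578, 157.5211944580078), 52.986202239990234)
```

View pics/w3.png

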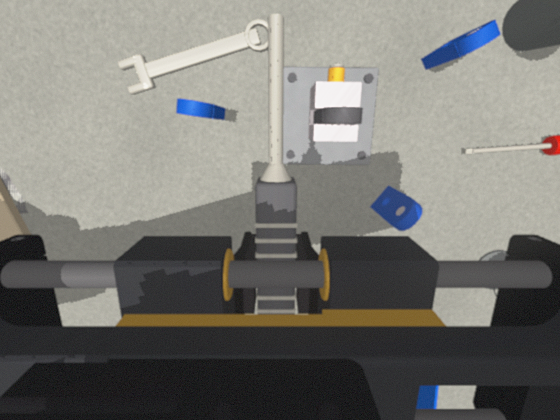

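Run:
```python
from h import *
z=load("w3"); W=cloud(z); Z=W[...,2]; p=z["p"].astype(int)
roi=np.zeros(Z.shape,bool); roi[60:170,288:382]=1
def rect(m,nm):
    P=W[m]; r=cv2.minAreaRect((P[:,:2]*1000).astype(np.float32)); print(nm,len(P),np.round(np.median(P[:,2]),4),np.round(r[0],1),np.round(r[1],1),round(r[2],2))
rect(roi&(Z>.061)&(Z<.07),"cheeks")
rect(roi&(Z>.010)&(Z<.018),"base")
rect(roi&(Z>.085),"linktop"); 
# per cheek
m=(roi&(Z>.061)&(Z<.07)).astype(np.uint8)
n,l,st,c=cv2.connectedComponentsWithStats(m)
for i in range(1,n):
    if st[i,4]>50: rect(l==i,f"comp{i} {c[i]}")
cv2.imwrite("pics/w3c.png",cv2.resize(z["p"][55:175,275:390,::-1],None,fx=5,fy=5,interpolation=cv2.INTER_CUBIC))
# colour based: corners on plane
g=cv2.cvtColor(z["p"],cv2.COLOR_RGB2GRAY)
m=(roi&(g>205)&(abs(Z-.066)<.01))
pts=np.array([onplane(z,u,v,.066)[:2]*1000 for v,u in np.argwhere(m)],np.float32); print(cv2.minAreaRect(pts),len(pts))
```

```text
cheeks 1873 0.0656 [534.5 -13.5] [56.1 44.2] 73.36
base 5124 0.0137 [537.7 -18.4] [109.5 101.7] 74.17
linktop 714 0.1051 [512.1 -11.6] [14.3 76.7] 75.31
comp1 [336.87894737  94.15789474] 1140 0.0656 [539.2   2.3] [23.3 44.4] 74.24
comp3 [334.972106   132.61785216] 717 0.0657 [528.7 -32.9] [15.8 44.1] 74.0
((536.7537841796875, -5.926074981689453), (71.67544555664062, 44.00254440307617), 73.12986755371094) 1910
```

View pics/w3c.png

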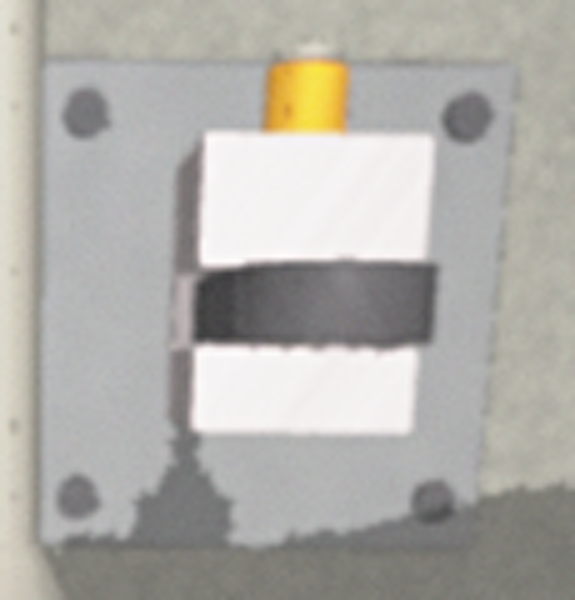

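Run:
```python
from h import *
from bench import read_state
s=read_state(); print(s["ee_pos"],toolmove(s,[.4875,-.1767,.0315],73.8))
```

```text
[ 0.45376966 -0.07759597  0.20657717] (array([-0.0859,  0.0597,  0.1751]), np.float64(0.003))
```

Call:
move_arm([
  [-0.03,0.02,0,0.003],
  [-0.06,0.04,0,0.003],
  [-0.086,0.06,0,0.003],
  [-0.086,0.06,0.04,0.003],
  [-0.086,0.06,0.08,0.003],
  [-0.086,0.06,0.12,0.003],
  [-0.086,0.06,0.15,0.003],
  [-0.086,0.06,0.17,0.003],
  [-0.086,0.06,0.175,0.003],
  [-0.086,0.06,0.175,0.003],
  [-0.086,0.06,0.175,0.003],
  [-0.086,0.06,0.175,0.003],
])

```text
time: 8.25
ee_pos: [0.4885, -0.1766, 0.0327]
eef_rot: [0.799, 0.601, 0.001, 0.001]
ft_force: [-0.7, 1.0, -2.7]
width: 0.0194
```

```bash
python3 - <<'E'
from h import *
from bench import read_state
z=grab("wrist","w4"); s=read_state()
print(toolmove(s,[.4875,-.1767,.0315],73.8),s["ft_force"])
cv2.imwrite("pics/w4s.png",load("w4")["p"][:,:,::-1]); grab("scene","s4")
a=load("s4")["p"][170:250,220:340,::-1]; cv2.imwrite("pics/s4c.png",cv2.resize(a,None,fx=6,fy=6,interpolation=cv2.INTER_CUBIC))
E
python3 an.py w4
```

```text
ee [ 0.4885 -0.1766  0.0327] psi 73.84014412453874 j [-0.43  0.39  0.8   1.97 -0.35  0.92  0.27] cam [ 0.508 -0.108  0.194] z [-0.071 -0.253 -0.965]
(array([-0.0005, -0.0008,  0.0011]), np.float64(0.0008)) [ 0.03696613 -0.94530909 -2.13327033]
ee [ 0.4884 -0.1765  0.0326] psi 73.84816508824053 j [-0.43  0.39  0.8   1.97 -0.35  0.92  0.27] cam [1.011 0.426 0.874] z [-0.436 -0.42  -0.796]
nose n 2174 a 0.05500760742664299 0.11630315394702531 0.11691101058591002
0.06 b mid 0.6 top h 22.33
0.07 b mid 0.6 top h 22.24
0.08 b mid 0.58 top h 22.22
0.09 b mid 0.57 top h 22.23
0.1 b mid 0.55 top h 22.4
0.11 b mid 0.55 top h 22.32
0.12 b mid 0.53 top h 22.17
handle top 0.028118823965393752
0.06 1112 0.06592873631838092 a 0.05001447030216813 0.08260283056238331 b -0.08453438133155636 -0.06205559312165571 ((577.4545288085938, -131.9724884033203), (36.93236541748047, 7.793806076049805), 48.10041427612305)
0.009 10526 0.013642070377242466 a 0.05008142937465748 0.13740067756712807 b -0.08367961546014872 0.056598486481049454 ((537.4672241210938, -71.79766845703125), (70.8036117553711, 151.23045349121094), 47.20995330810547)
```

View pics/w4.png

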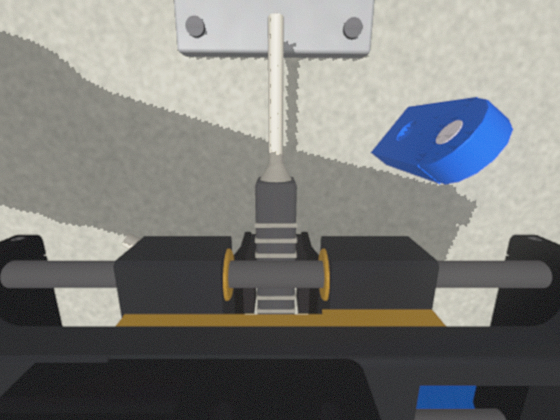

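View pics/s4c.png

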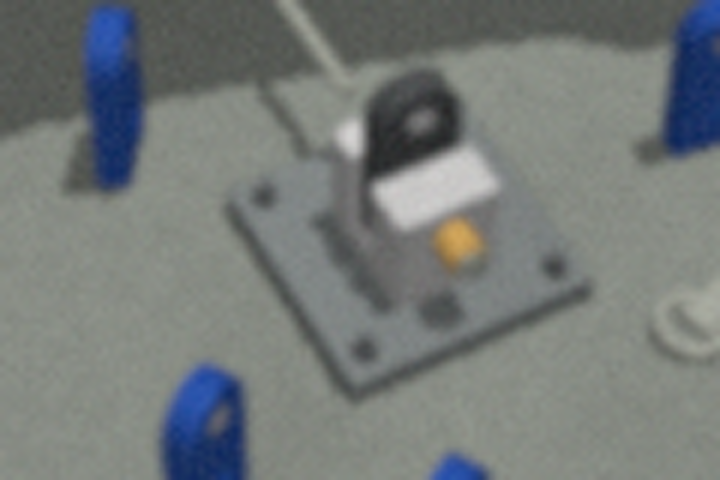

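Run:
```python
from h import *
z=load("w4"); psi=np.radians(73.8); ex=np.array([np.cos(psi),np.sin(psi)]); ey=np.array([-ex[1],ex[0]])
m=np.array([526.7,-40.3])/1000
for u,v,h in [(195,27,.016),(353,28,.016),(178,52,.014),(371,52,.014),(277,16,.055)]:
    P=onplane(z,u,v,h); D=P[:2]-m; print(np.round(P,4),"along",D@ex*1000,"left",D@ey*1000)
g=cv2.cvtColor(z["p"],cv2.COLOR_RGB2GRAY); print(g[45,165:190],g[45,360:385]); print(g[20,265:292])
```

```text
[ 0.4802 -0.0464  0.016 ] along -18.85006464746691 left 42.953434539328725
[ 0.563  -0.0709  0.016 ] along -19.272696664246965 left -43.388950029673545
[ 0.4663 -0.0548  0.014 ] along -30.795218984794484 left 53.92897376526616
[ 0.5708 -0.0851  0.014 ] along -30.730514263781302 left -54.86732833407476
[ 0.521  -0.0657  0.055 ] along -25.984529901706367 left -1.5920479244824337
[207 206 206 209 207 205 205 205 205 205 206 204 196 197 207 216 216 215
 213 213 215 213 213 214 212] [202 201 202 198 198 199 196 199 191 176 168 186 200 205 205 205 203 201
 199 199 200 202 205 208 203]
[204 200 182 180 184 180 214 230 232 234 238 236 234 229 221 213 201 182
 171 188 199 203 202 201 201 200 201]
```

Call:
move_arm([
  [0.005,-0.0006,0.001,0],
  [0.01,-0.0006,0.001,0],
  [0.015,-0.0006,0.001,0],
  [0.018,-0.0006,0.001,0],
  [0.018,-0.0006,0.001,0],
  [0.018,-0.0006,0.001,0],
])

```text
time: 8.95
ee_pos: [0.492, -0.1589, 0.0305]
eef_rot: [0.799, 0.601, 0.0, -0.0]
ft_force: [-0.3, 0.0, -2.4]
width: 0.0194
```

```bash
cat > st.py <<'E'
from h import *
from bench import read_state
s=read_state(); psi=np.radians(73.8); ex=np.array([np.cos(psi),np.sin(psi)]); ey=np.array([-ex[1],ex[0]])
D=s["ee_pos"][:2]-np.array([.5267,-.0403]); x,y=s["eef_rot"][:2]
print("t",s["time"],"tip past mouth %.2f left %.2f z %.2f psi %.2f"%((D@ex+.117)*1e3,(D@ey+.0005)*1e3,s["ee_pos"][2]*1e3,np.degrees(np.arctan2(2*x*y,x*x-y*y))),"F along %.2f left %.2f up %.2f"%(s["ft_force"][:2]@ex,s["ft_force"][:2]@ey,s["ft_force"][2]),"T",np.round(s["torque"],2))
E
python3 st.py
```

```text
t 8.95 tip past mouth -6.57 left 0.73 z 30.54 psi 73.85 F along -0.08 left 0.34 up -2.44 T [-0.17  0.11  0.03]
```

Call:
move_arm([
  [0.002,0.001,-0.001,0],
  [0.003,0.001,-0.001,0],
  [0.003,0.001,-0.001,0],
  [0.003,0.001,-0.001,0],
  [0.003,0.001,-0.001,0],
])

```text
time: 9.45
ee_pos: [0.4937, -0.1564, 0.0315]
eef_rot: [0.8, 0.601, 0.0, -0.0]
ft_force: [0.4, 0.1, -2.7]
width: 0.0194
```

```bash
python3 st.py
python3 - <<'E'
from h import *
z=grab("wrist","w5");
E
python3 st.py
```

```text
t 9.45 tip past mouth -3.67 left -0.23 z 31.50 psi 73.84 F along 0.23 left -0.32 up -2.74 T [-0.1   0.06 -0.02]
ee [ 0.4937 -0.1564  0.0315] psi 73.83515097021584 j [-0.46  0.39  0.8   1.98 -0.35  0.92  0.23] cam [ 0.513 -0.088  0.193] z [-0.073 -0.253 -0.965]
t 9.5 tip past mouth -3.67 left -0.26 z 31.52 psi 73.83 F along 0.38 left 0.36 up -2.31 T [-0.12  0.11 -0.02]
```

View pics/w5.png

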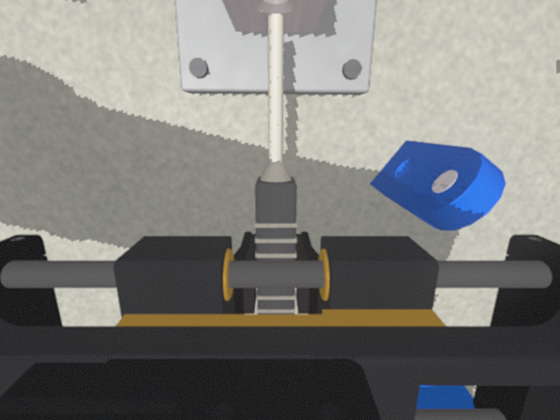

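Call:
move_arm([
  [0.001,0,0,0],
  [0.002,0,0,0],
  [0.003,0,0,0],
  [0.004,0,0,0],
  [0.005,0,0,0],
  [0.005,0,0,0],
])

```text
time: 10.1
ee_pos: [0.4953, -0.1513, 0.0315]
eef_rot: [0.799, 0.601, 0.0, -0.0]
ft_force: [-0.3, 0.0, -2.4]
width: 0.0193
```

```bash
python3 st.py
```

```text
t 10.1 tip past mouth 1.66 left -0.27 z 31.51 psi 73.86 F along -0.07 left 0.26 up -2.41 T [-0.11  0.08 -0.02]
```

Call:
move_arm([
  [0.001,0,0,0],
  [0.002,0,0,0],
  [0.003,0,0,0],
  [0.004,0,0,0],
])

```text
time: 10.5
ee_pos: [0.4964, -0.1476, 0.0315]
eef_rot: [0.799, 0.601, 0.0, -0.0]
ft_force: [-0.3, 0.7, -2.7]
width: 0.0192
```

```bash
python3 st.py
```

```text
t 10.5 tip past mouth 5.53 left -0.28 z 31.51 psi 73.84 F along 0.58 left 0.52 up -2.73 T [-0.13  0.05  0.01]
```

Call:
move_arm([
  [0.001,0,0,0],
  [0.002,0,0,0],
  [0.003,0,0,0],
  [0.004,0,0,0],
])

```text
time: 10.9
ee_pos: [0.4974, -0.1437, 0.0315]
eef_rot: [0.799, 0.601, 0.0, -0.0]
ft_force: [0.1, -0.0, -2.1]
width: 0.0195
```

Call:
move_arm([
  [0.001,0,0,0],
  [0.002,0,0,0],
  [0.003,0,0,0],
  [0.004,0,0,0],
])

```text
time: 11.3
ee_pos: [0.4986, -0.1399, 0.0315]
eef_rot: [0.799, 0.601, 0.0, -0.0]
ft_force: [0.1, -0.3, -2.3]
width: 0.0195
```

```bash
python3 st.py
```

```text
t 11.3 tip past mouth 13.52 left -0.26 z 31.51 psi 73.84 F along -0.28 left -0.16 up -2.32 T [-0.1   0.1  -0.01]
```

Call:
move_arm([
  [0.001,0,0,0],
  [0.002,0,0,0],
  [0.003,0,0,0],
  [0.004,0,0,0],
])

```text
time: 11.7
ee_pos: [0.4992, -0.1375, 0.0315]
eef_rot: [0.8, 0.6, -0.001, 0.0]
ft_force: [-3.3, -7.9, -2.6]
width: 0.0198
```

Call:
move_arm([
  [0.001,0,0,0],
  [0.002,0,0,0],
  [0.003,0,0,0],
])

```text
time: 12.0
ee_pos: [0.4994, -0.1362, 0.0315]
eef_rot: [0.8, 0.6, -0.001, 0.001]
ft_force: [-4.1, -11.2, -2.2]
width: 0.0196
```

```bash
python3 st.py
```

```text
t 12.0 tip past mouth 17.28 left -0.07 z 31.50 psi 73.70 F along -11.90 left 0.86 up -2.25 T [-2.41  0.78  0.04]
```

Call:
move_arm([
  [0.001,0,0,0],
  [0.002,0,0,0],
  [0.003,0,0,0],
  [0.004,0,0,0],
  [0.005,0,0,0],
])

```text
time: 12.5
ee_pos: [0.5008, -0.1315, 0.0315]
eef_rot: [0.8, 0.6, -0.001, 0.001]
ft_force: [-3.2, -10.7, -2.1]
width: 0.0195
```

```bash
python3 st.py
```

```text
t 12.5 tip past mouth 22.16 left -0.07 z 31.50 psi 73.68 F along -11.14 left 0.05 up -2.14 T [-2.4   0.72  0.03]
```

Smooth travel at about 11–12 N, steady lag. Continuing.

Call:
move_arm([
  [0.001,0,0,0],
  [0.002,0,0,0],
  [0.003,0,0,0],
  [0.004,0,0,0],
  [0.005,0,0,0],
  [0.006,0,0,0],
  [0.007,0,0,0],
  [0.008,0,0,0],
  [0.009,0,0,0],
  [0.01,0,0,0],
  [0.011,0,0,0],
  [0.012,0,0,0],
])

```text
time: 13.7
ee_pos: [0.5041, -0.12, 0.0315]
eef_rot: [0.8, 0.6, -0.001, 0.001]
ft_force: [-2.4, -11.2, -2.3]
width: 0.0192
```

```bash
python3 st.py
```

```text
t 13.7 tip past mouth 34.19 left -0.07 z 31.48 psi 73.69 F along -11.38 left -0.85 up -2.32 T [-2.44  0.8   0.03]
```

Call:
move_arm([
  [0.001,0,0,0],
  [0.002,0,0,0],
  [0.003,0,0,0],
  [0.004,0,0,0],
  [0.005,0,0,0],
  [0.006,0,0,0],
  [0.007,0,0,0],
  [0.008,0,0,0],
])

```text
time: 14.5
ee_pos: [0.5064, -0.1123, 0.0315]
eef_rot: [0.8, 0.6, -0.001, 0.001]
ft_force: [-3.2, -10.7, -1.5]
width: 0.0192
```

Call:
move_arm([
  [0.001,0,0,0],
  [0.002,0,0,0],
  [0.0025,0,0,0],
])

```text
time: 14.8
ee_pos: [0.5071, -0.1098, 0.0314]
eef_rot: [0.8, 0.6, -0.001, 0.001]
ft_force: [-2.6, -10.7, -1.6]
width: 0.0196
```

```bash
python3 st.py
```

```text
t 14.8 tip past mouth 44.81 left -0.08 z 31.44 psi 73.69 F along -10.98 left -0.48 up -1.59 T [-2.32  0.78 -0.02]
```

Near the expected stop; slower now.

Call:
move_arm([
  [0.0005,0,0,0],
  [0.001,0,0,0],
  [0.0015,0,0,0],
])

```text
time: 15.1
ee_pos: [0.5076, -0.1084, 0.0315]
eef_rot: [0.8, 0.6, -0.001, 0.001]
ft_force: [-3.1, -10.7, -2.4]
width: 0.0198
```

Call:
move_arm([
  [0.0005,0,0,0],
  [0.001,0,0,0],
  [0.001,0,0,0],
])

```text
time: 15.4
ee_pos: [0.5079, -0.1074, 0.0315]
eef_rot: [0.8, 0.6, -0.001, 0.001]
ft_force: [-2.6, -9.9, -2.1]
width: 0.0198
```

```bash
python3 st.py
```

```text
t 15.4 tip past mouth 47.35 left -0.14 z 31.47 psi 73.70 F along -10.18 left -0.26 up -2.08 T [-2.27  0.68 -0.02]
```

Call:
move_arm([
  [0.0005,0,0,0],
  [0.001,0,0,0],
])

```text
time: 15.6
ee_pos: [0.5081, -0.1066, 0.0314]
eef_rot: [0.8, 0.6, -0.001, 0.001]
ft_force: [-3.7, -13.4, -1.7]
width: 0.0195
```

```bash
python3 st.py
```

```text
t 15.6 tip past mouth 48.09 left -0.10 z 31.45 psi 73.69 F along -13.86 left -0.14 up -1.69 T [-2.75  0.86  0.03]
```

Call:
move_arm([
  [0.0005,0,0,0],
  [0.0005,0,0,0],
])

```text
time: 15.8
ee_pos: [0.508, -0.1066, 0.0314]
eef_rot: [0.8, 0.599, -0.002, 0.001]
ft_force: [-2.8, -12.6, -2.0]
width: 0.0196
```

```bash
python3 st.py
```

```text
t 15.8 tip past mouth 48.09 left -0.07 z 31.43 psi 73.66 F along -12.88 left -0.82 up -2.04 T [-2.81  0.82 -0.04]
```

Call:
move_arm([
  [0.0006,0,0,0],
  [0.0006,0,0,0],
])

```text
time: 16.0
ee_pos: [0.508, -0.1066, 0.0314]
eef_rot: [0.801, 0.599, -0.002, 0.001]
ft_force: [-4.9, -14.1, -0.9]
width: 0.0195
```

```bash
python3 st.py
python3 - <<'E'
from h import *
grab("wrist","w6")
E
python3 an.py w6|head -3; python3 st.py
```

```text
t 16.0 tip past mouth 48.16 left -0.04 z 31.42 psi 73.64 F along -14.92 left 0.72 up -0.91 T [-3.17  0.97 -0.05]
ee [ 0.508  -0.1066  0.0314] psi 73.6405953071226 j [-0.56  0.39  0.79  1.97 -0.34  0.92  0.12] cam [ 0.528 -0.038  0.193] z [-0.076 -0.257 -0.964]
nose n 1867 a 0.055010423755201106 0.1171905079182607 0.1177123461429237
0.06 b mid 0.55 top h 22.16
0.07 b mid 0.04 top h 34.81
t 16.05 tip past mouth 48.16 left -0.06 z 31.44 psi 73.64 F along -15.05 left 0.36 up -1.60 T [-3.12  0.97  0.01]
```

View pics/w6.png

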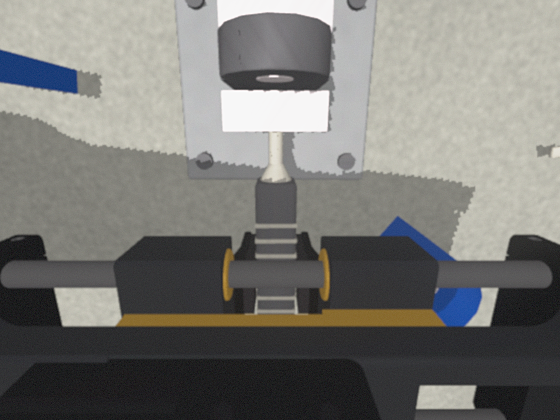

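Call:
move_arm([
  [-0.005,0,0,0],
  [-0.015,0,0,0],
  [-0.03,0,0,0],
  [-0.045,0,0,0],
  [-0.06,0,0,0],
  [-0.075,0,0,0],
  [-0.085,0,0,0],
  [-0.085,0,-0.03,0],
  [-0.085,0,-0.08,0],
  [-0.085,0,-0.13,0],
  [-0.085,0,-0.175,0],
  [-0.085,0,-0.175,0],
  [-0.085,0,-0.175,0],
])

```text
time: 17.35
ee_pos: [0.4861, -0.1838, 0.2068]
eef_rot: [0.799, 0.601, 0.001, 0.0]
ft_force: [0.2, 1.7, -2.7]
width: 0.0197
```

```bash
python3 st.py;python3 - <<'E'
from h import *
from bench import read_state
grab("wrist","w7")
s=read_state(); print(s["ee_pos"],toolmove(s,[.4816,.3767,.2],-8.5))
E
python3 an.py w7|head -9
```

```text
t 17.35 tip past mouth -32.12 left -0.58 z 206.83 psi 73.88 F along 1.74 left 0.25 up -2.69 T [-0.07  0.1   0.06]
ee [ 0.4861 -0.1838  0.2068] psi 73.88207337397594 j [-0.57  0.13  0.92  1.8  -0.11  1.27  0.1 ] cam [ 0.505 -0.116  0.369] z [-0.071 -0.252 -0.965]
[ 0.4854203  -0.18358349  0.20564567] (array([ 0.5372, -0.1592,  0.0062]), np.float64(1.4378))
nose n 2180 a 0.05503597998172914 0.11618376586845823 0.11693223055230878
0.06 b mid 0.33 top h 22.24
0.07 b mid 0.58 top h 22.26
0.08 b mid 0.56 top h 22.43
0.09 b mid 0.56 top h 22.48
0.1 b mid 0.54 top h 22.34
0.11 b mid 0.29 top h 22.41
0.12 b mid 0.27 top h 22.3
handle top 0.028099716999351515
```

Call:
move_arm([
  [0.045,-0.013,0,0.12],
  [0.09,-0.026,0,0.24],
  [0.135,-0.039,0,0.36],
  [0.18,-0.052,0,0.48],
  [0.225,-0.065,0,0.6],
  [0.27,-0.078,0,0.72],
  [0.315,-0.091,0,0.84],
  [0.36,-0.104,0,0.96],
  [0.405,-0.12,0,1.08],
  [0.45,-0.133,0,1.2],
  [0.49,-0.145,0,1.32],
  [0.52,-0.155,0,1.4],
  [0.537,-0.159,0.03,1.438],
  [0.537,-0.159,0.06,1.438],
  [0.537,-0.159,0.09,1.438],
  [0.537,-0.159,0.12,1.438],
  [0.537,-0.159,0.12,1.438],
  [0.537,-0.159,0.12,1.438],
  [0.537,-0.159,0.12,1.438],
])

```text
time: 19.3
ee_pos: [0.4831, 0.3762, 0.0877]
eef_rot: [0.997, -0.075, 0.0, -0.001]
ft_force: [0.4, 0.3, -3.7]
width: 0.0197
```

Run:
```python
from h import *
from bench import read_state
grab("wrist","w8")
s=read_state(); print(s["ee_pos"],toolmove(s,[.4816,.3767,.017],-8.49))
```

```text
ee [0.4831 0.3762 0.0877] psi -8.564469688951185 j [-1.16  0.45  0.54  1.68 -0.26  1.09 -2.26] cam [0.554 0.364 0.249] z [-0.26   0.041 -0.965]
[0.48326329 0.37640366 0.08800677] (array([-0.0018,  0.0001,  0.071 ]), np.float64(-0.0012))
```

View pics/w8.png

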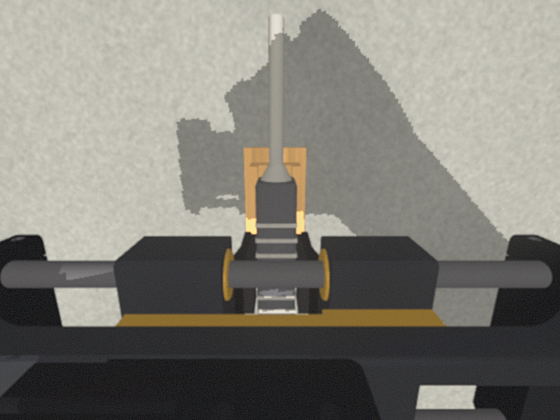

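Centred over the rest (rest at u 245–306, nose at u 277). Lowering.

Call:
move_arm([
  [-0.0018,0,0.02,0],
  [-0.0018,0,0.04,0],
  [-0.0018,0,0.055,0],
  [-0.0018,0,0.062,0],
  [-0.0018,0,0.066,0],
  [-0.0018,0,0.069,0],
  [-0.0018,0,0.07,0],
  [-0.0018,0,0.07,0],
])

```text
time: 20.15
ee_pos: [0.4809, 0.3764, 0.017]
eef_rot: [0.997, -0.075, 0.0, -0.0]
ft_force: [-0.1, 0.2, -2.3]
width: 0.0192
```

Run:
```python
from h import *
from bench import read_state
s=read_state(); print(s["ee_pos"],s["ft_force"],toolmove(s,[.4816,.3767,.017],-8.49))
```

```text
[0.48094082 0.37640381 0.01697006] [-0.14798143  0.16516268 -2.28839395] (array([ 0.0006, -0.0004, -0.    ]), np.float64(-0.001))
```

Call:
move_arm([
  [0,0,0.0005,0],
  [0,0,0.0005,0],
  [0,0,0.0005,0],
  [0,0,0.0005,0],
  [0,0,0.0005,0],
  [0,0,0.0005,0],
  [0,0,0.0005,0],
  [0,0,0.0005,0],
], claw=0.2)

```text
time: 20.95
ee_pos: [0.4806, 0.3762, 0.016]
eef_rot: [0.997, -0.075, -0.0, -0.0]
ft_force: [0.4, -0.0, -0.4]
width: 0.0522
```

Call:
move_arm([
  [0,0,-0.03,0],
  [0,0,-0.07,0],
  [0,0,-0.12,0],
  [0,0,-0.17,0],
  [0,0,-0.185,0],
  [0,0,-0.185,0],
])

```text
time: 21.55
ee_pos: [0.4819, 0.377, 0.2039]
eef_rot: [0.997, -0.075, 0.001, -0.002]
ft_force: [0.3, 0.0, 0.3]
width: 0.0522
```

Run:
```python
from h import *
from bench import read_state
z=grab("wrist","w9"); W=cloud(z); h=W[...,2]
roi=np.zeros(h.shape,bool); roi[75:235,245:305]=1
m=roi&(h>.039)&(h<.05)&(np.arange(420)[:,None]>145); P=W[m]; print(len(P),P.mean(0),cv2.minAreaRect((P[:,:2]*1000).astype(np.float32)))
m=roi&(h>.003)&(h<.038)&(np.arange(420)[:,None]>140); P=W[m]; print(len(P),P.mean(0),cv2.minAreaRect((P[:,:2]*1000).astype(np.float32)))
print(toolmove(read_state(),[.534,-.015,.2],74-90),toolmove(read_state(),[.534,-.015,.2],74))
```

```text
ee [0.4819 0.377  0.2039] psi -8.548784797149006 j [-1.2   0.34  0.58  1.56 -0.19  1.3  -2.31] cam [0.552 0.365 0.366] z [-0.257  0.044 -0.965]
1400 [0.48442143 0.37558101 0.04447732] ((484.0123291015625, 375.4942626953125), (20.232704162597656, 94.77584838867188), 80.99232482910156)
2130 [0.48760213 0.37682542 0.01254793] ((482.22381591796875, 377.0108947753906), (52.01590347290039, 109.2289047241211), 81.48307037353516)
(array([0.1106, 0.3793, 0.0011]), np.float64(0.1301)) (array([0.1106, 0.3793, 0.0011]), np.float64(-1.4407))
```

View pics/w9.png

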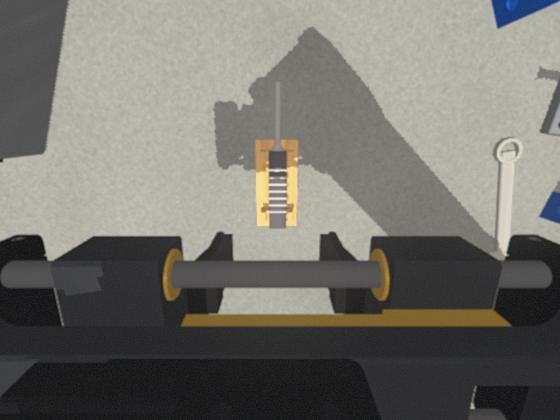

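Call:
move_arm([
  [0.013,0.045,0,0.02],
  [0.026,0.09,0,0.04],
  [0.039,0.135,0,0.06],
  [0.052,0.18,0,0.08],
  [0.065,0.225,0,0.1],
  [0.078,0.27,0,0.12],
  [0.091,0.315,0,0.13],
  [0.104,0.355,-0.005,0.13],
  [0.11,0.378,-0.005,0.13],
  [0.11,0.382,-0.005,0.13],
  [0.11,0.382,-0.005,0.13],
  [0.11,0.382,-0.005,0.13],
])

```text
time: 22.8
ee_pos: [0.5322, -0.0163, 0.205]
eef_rot: [0.99, -0.138, -0.001, 0.0]
ft_force: [0.5, 0.5, -0.1]
width: 0.0524
```

Run:
```python
from h import *
from bench import read_state
z=grab("wrist","w10"); W=cloud(z); h=W[...,2]
roi=np.zeros(h.shape,bool); roi[:235,200:360]=1
D=np.hypot(W[...,0]-.5334,W[...,1]+.0173)<.06
for lo,hi in [(.061,.07),(.085,.115),(.01,.018)]:
    m=roi&D&(h>lo)&(h<hi); P=W[m]; print(len(P),P.mean(0) if len(P) else 0,cv2.minAreaRect((P[:,:2]*1000).astype(np.float32)) if len(P)>5 else 0, P[:,2].max())
```

```text
ee [ 0.5322 -0.0163  0.205 ] psi -15.892848036399759 j [-0.81  0.17  0.84  1.77 -0.13  1.27 -1.78] cam [ 0.601 -0.037  0.367] z [-0.255  0.073 -0.964]
1570 [ 0.53635254 -0.01185464  0.06558509] ((534.778076171875, -12.9002685546875), (56.244476318359375, 44.098636627197266), 73.31413269042969) 0.06956513246416231
551 [ 0.53711282 -0.01779534  0.10305169] ((533.8496704101562, -16.801488876342773), (13.470376968383789, 36.1029052734375), 73.96722412109375) 0.1087333263860601
4149 [ 0.54052856 -0.02400561  0.01371633] ((533.6201171875, -16.80365753173828), (109.94224548339844, 109.87151336669922), 73.66173553466797) 0.017955416284972395
```

View pics/w10.png

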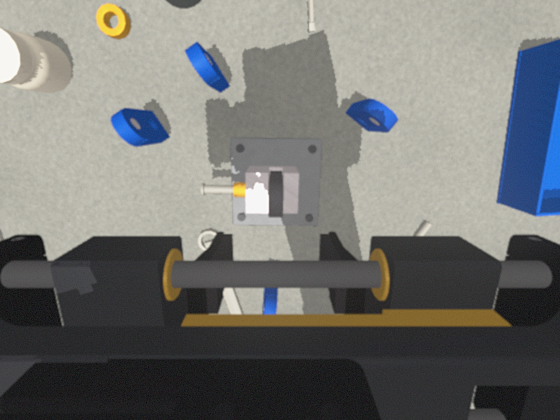

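Run:
```python
from h import *
from bench import read_state
print(toolmove(read_state(),[.5338,-.0168,.071],-16))
```

```text
(array([0.0017, 0.0002, 0.1343]), np.float64(0.0025))
```

Call:
move_arm([
  [0.0017,0,0.04,0.002],
  [0.0017,0,0.08,0.002],
  [0.0017,0,0.11,0.002],
  [0.0017,0,0.125,0.002],
  [0.0017,0,0.132,0.002],
  [0.0017,0,0.132,0.002],
  [0.0017,0,0.132,0.002],
])

```text
time: 23.55
ee_pos: [0.5352, -0.0181, 0.0753]
eef_rot: [0.99, -0.14, 0.001, -0.0]
ft_force: [-0.0, 0.8, 0.1]
width: 0.0522
```

Run:
```python
from h import *
from bench import read_state
print(toolmove(read_state(),[.5338,-.0168,.071],-16))
```

```text
(array([-0.0017, -0.0008,  0.0043]), np.float64(-0.0016))
```

Call:
move_arm([
  [0,0,0.002,0],
  [0,0,0.002,0],
  [0,0,0.002,0],
])

```text
time: 23.85
ee_pos: [0.5346, -0.0182, 0.0725]
eef_rot: [0.99, -0.14, 0.0, -0.0]
ft_force: [0.1, 0.7, -0.1]
width: 0.0523
```

Run:
```python
from h import *
from bench import read_state
print(toolmove(read_state(),[.5338,-.0168,.071],-16))
```

```text
(array([-0.0011, -0.0012,  0.0015]), np.float64(-0.0019))
```

Call:
move_arm([
  [0,-0.0012,0.001,0],
  [0,-0.0012,0.001,0],
  [0,-0.0012,0.001,0],
  [0,-0.0012,0.001,0],
  [0,-0.0012,0.001,0],
  [0,-0.0012,0.001,0],
  [0,-0.0012,0.001,0],
  [0,-0.0012,0.001,0],
  [0,-0.0012,0.001,0],
  [0,-0.0012,0.001,0],
], claw=-1, newtons=40)

```text
time: 24.85
ee_pos: [0.5346, -0.0172, 0.071]
eef_rot: [0.99, -0.14, -0.0, -0.0]
ft_force: [0.9, 0.2, -0.1]
width: 0.0138
```

Run:
```python
from bench import read_state
s=read_state();print(s["ee_pos"],s["ft_force"],s["width"])
```

```text
[ 0.53461757 -0.01717066  0.07099584] [ 0.86022889  0.17945361 -0.08020912] 0.013796404178057846
```

Gripped at 14 mm. Lifting straight up gently first.

Call:
move_arm([
  [0,0,-0.003,0],
  [0,0,-0.008,0],
  [0,0,-0.015,0],
  [0,0,-0.022,0],
])

```text
time: 25.25
ee_pos: [0.5347, -0.0172, 0.0937]
eef_rot: [0.99, -0.14, 0.0, -0.0]
ft_force: [-0.3, -0.1, -2.0]
width: 0.0141
```

Call:
move_arm([
  [0,0,-0.01,0],
  [0,0,-0.025,0],
  [0,0,-0.045,0],
  [0,0,-0.075,0],
  [0,0,-0.11,0],
  [0,0,-0.12,0],
  [0,0,-0.12,0],
])

```text
time: 25.95
ee_pos: [0.5355, -0.0172, 0.2149]
eef_rot: [0.99, -0.14, 0.001, -0.001]
ft_force: [0.9, -0.3, -2.5]
width: 0.0138
```

Run:
```python
from h import *
from bench import read_state
z=grab("wrist","w11"); s=read_state(); print(s["ft_force"],s["width"])
print(toolmove(s,[.501,-.372,.2],-16))
```

```text
ee [ 0.5355 -0.0172  0.2149] psi -16.11164618799568 j [-0.81  0.16  0.85  1.75 -0.13  1.28 -1.78] cam [ 0.604 -0.038  0.377] z [-0.25   0.075 -0.965]
[-0.16242714 -0.02619088 -1.99636058] 0.013577902355855105
(array([0.0661, 0.3504, 0.0129]), np.float64(-0.0018))
```

View pics/w11.png

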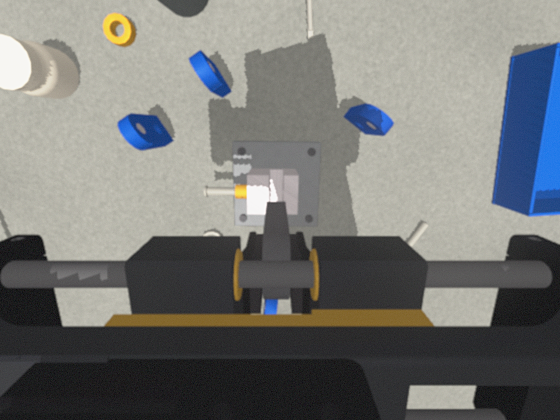

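Call:
move_arm([
  [0.008,0.044,0,0],
  [0.016,0.088,0,0],
  [0.025,0.132,0,0],
  [0.033,0.176,0,0],
  [0.042,0.22,0,0],
  [0.05,0.264,0,0],
  [0.058,0.308,0,0],
  [0.066,0.345,0,0],
  [0.066,0.35,0,0],
  [0.066,0.35,0.03,0],
  [0.066,0.35,0.06,0],
  [0.066,0.35,0.06,0],
  [0.066,0.35,0.06,0],
])

```text
time: 27.3
ee_pos: [0.5005, -0.3713, 0.1525]
eef_rot: [0.99, -0.14, -0.001, -0.0]
ft_force: [0.2, -0.2, -1.2]
width: 0.0139
```

Run:
```python
from h import *
from bench import read_state
z=grab("wrist","w12"); s=read_state(); print(s["ft_force"],s["width"])
t=grab("top","t12"); W=cloud(t); m=np.zeros(W.shape[:2],bool); m[195:300,370:460]=1
m&=(W[...,2]<.01)&(t["p"][...,2]>t["p"][...,0].astype(int)+40); P=W[m]; print(len(P),np.median(P,0),cv2.minAreaRect((P[:,:2]*1000).astype(np.float32)))
print(toolmove(s,[.501,-.372,.053],-16))
```

```text
ee [ 0.5005 -0.3713  0.1525] psi -16.105423442871704 j [-0.11  0.51  0.91  1.59 -0.42  1.25 -0.98] cam [ 0.57  -0.392  0.314] z [-0.255  0.074 -0.964]
[ 0.38776063 -1.4142568  -2.01714346] 0.013413470989364658
ee [ 0.5011 -0.3718  0.1537] psi -16.10448669718117 j [-0.11  0.51  0.91  1.59 -0.42  1.25 -0.98] cam [ 0.391 -0.002  1.359] z [ 0.158  0.01  -0.987]
700 [ 0.48603762 -0.33673332  0.00266004] ((516.708740234375, -350.3896789550781), (89.0568618774414, 185.07522583007812), 78.56976318359375)
(array([-0.    ,  0.0002,  0.1007]), np.float64(-0.0018))
```

View pics/w12.png

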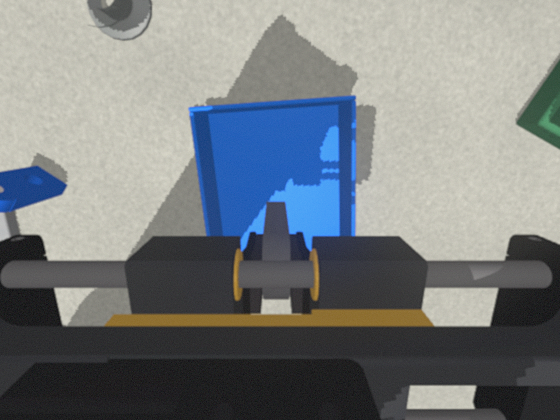

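Call:
move_arm([
  [0,0,0.03,0],
  [0,0,0.06,0],
  [0,0,0.08,0],
  [0,0,0.09,0],
  [0,0,0.096,0],
  [0,0,0.099,0],
  [0,0,0.099,0],
  [0,0,0.099,0],
])

```text
time: 28.2
ee_pos: [0.5014, -0.3721, 0.0549]
eef_rot: [0.99, -0.14, 0.001, 0.0]
ft_force: [0.1, -0.1, -2.0]
width: 0.0136
```

Run:
```python
from bench import read_state
s=read_state();print(s["ee_pos"],s["ft_force"],s["width"])
```

```text
[ 0.50138449 -0.37211345  0.05491037] [ 0.11982821 -0.06068662 -1.96922128] 0.013571307292806152
```

Call:
move_arm([
  [0,0,0.001,0],
  [0,0,0.002,0],
  [0,0,0.0025,0],
  [0,0,0.0025,0],
])

```text
time: 28.6
ee_pos: [0.5009, -0.3717, 0.0514]
eef_rot: [0.99, -0.14, -0.0, -0.0]
ft_force: [0.4, 0.3, -2.1]
width: 0.0136
```

Call:
move_arm([
  [0,0,0,0],
  [0,0,0,0],
  [0,0,0,0],
  [0,0,0,0],
  [0,0,0,0],
  [0,0,0,0],
  [0,0,0,0],
], claw=0.1)

```text
time: 29.3
ee_pos: [0.5009, -0.3718, 0.0515]
eef_rot: [0.99, -0.14, 0.0, -0.0]
ft_force: [0.2, -0.3, 0.2]
width: 0.0473
```

Call:
move_arm([
  [0,0,-0.02,0],
  [0,0,-0.05,0],
  [0,0,-0.1,0],
  [0,0,-0.15,0],
  [0,0,-0.17,0],
  [0,0,-0.17,0],
  [0,0,-0.17,0],
])

```text
time: 30.0
ee_pos: [0.501, -0.3716, 0.2213]
eef_rot: [0.99, -0.14, 0.0, -0.0]
ft_force: [0.2, 0.6, -0.5]
width: 0.0477
```

Run:
```python
from h import *
from bench import read_state
z=grab("wrist","w13"); s=read_state(); print(s["ft_force"],s["width"])
t=grab("scene","s13"); W=cloud(z); g=z["p"].astype(int)
m=(np.hypot(W[...,0]-.501,W[...,1]+.372)<.09)&(g.max(2)<110)&(g[...,2]-g[...,0]<30)&(np.arange(420)[:,None]<235); P=W[m]; print(len(P),P.mean(0),P[:,2].max(),cv2.minAreaRect((P[:,:2]*1000).astype(np.float32)))
```

```text
ee [ 0.501  -0.3716  0.2213] psi -16.102307488751553 j [-0.13  0.45  0.95  1.51 -0.37  1.37 -1.01] cam [ 0.57  -0.392  0.383] z [-0.253  0.074 -0.965]
[ 0.22165208  0.51857222 -0.24213604] 0.047651214802250125
ee [ 0.5007 -0.3713  0.2204] psi -16.102860258673882 j [-0.13  0.45  0.95  1.51 -0.37  1.37 -1.01] cam [1.011 0.426 0.874] z [-0.436 -0.42  -0.796]
415 [ 0.51476386 -0.37542684  0.11518604] 0.3830066692066378 ((498.5458984375, -362.41748046875), (57.07992172241211, 143.522705078125), 45.41329574584961)
```

View pics/w13.png

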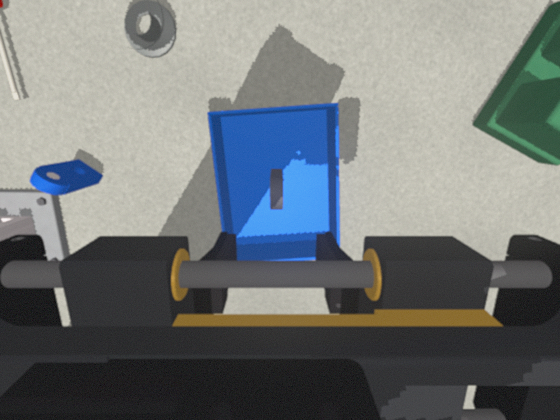

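View pics/s13.png

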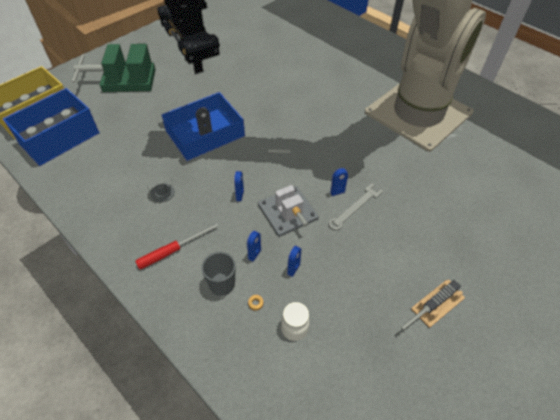

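Run:
```python
from bench import read_state, r
s=read_state(); print(s["time"],abs(s["joint_vel"]).max()); print(r.close_job())
```

```text
30.1 0.004540994114015827
the job is handed in; nothing more can be done
None
```

The job is done and handed in at 30.1 s of the 72 s allowed. No verdict is reported back.

- **Pin:** I pushed it with the punch from the open end at about 10 mm/s and 11–12 N. The punch met it 15.9 mm past the mouth. It came up solid at 48.1 mm, a travel of about 32 mm. There the tool stopped moving while the force rose from 13.9 to 15.0 N, so I backed off well under the 25 N limit. Afterwards the pin could be seen standing out of the bush.
- **Punch:** It had not slipped in the grip after the push. I laid it back on its rest and let go. The image afterwards put the handle about 2 mm from the rest's centre, which is the scatter of my measurements.
- **Link:** I gripped it across its 14 mm thickness and lifted it straight out without catching. I set it in the bin near the centre, and the wrist and scene pictures show it standing there clear of the gripper.
- **Bystanders:** The scene pictures from before and after show the tools, containers and blue look-alikes in the same places by eye. I did not measure this numerically.

One check gave nothing useful: my last script to locate the link in the bin also picked up gripper pixels, so its numbers are meaningless. The link's position in the bin therefore rests on the pictures and the release pose (0.501, -0.372).

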